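Let off the ratchet clamp

ROBOT

A 7-joint arm with a two-finger parallel gripper is mounted at the origin on the work surface. World frame = base frame: x ahead of the robot, y to its left, z up, the work surface at z = 0. Lengths are in m, angles in rad, forces in N, time in s.
With the tool pointing down it reaches from about 0.425 to 0.825 m from the base axis. Payload 3.6 kg.
Tool frame: the origin (TCP) lies on the centre line of the jaws, within the pads' length; the fingertips stand 8 mm ahead of it and the grasp point (between the pads) lies 11 mm behind it; z points along the fingers, y is the direction in which the jaws open and shut (so a half turn about z gives the same grasp; the last joint's range is limited). The gripper opens to 93 mm and grips with 3 to 60 N. Pads are 15 mm wide; open, the fingers measure 128 mm over their backs; the gripper's body (75 mm by 188 mm) begins 65 mm behind the grasp point.
Start: joints at [1.109, 0.615, -0.013, 1.423, 0.008, 1.103, -0.04], TCP at [0.274, -0.589, 0.227] pointing down, gripper open.
Joint ranges: [-3.12, 3.12], [-0.3, 2.06], [-1.34, 1.32], [0.26, 2.42], [-1.36, 4.5], [0.01, 1.98], [-2.84, 2.84]. Speed limits (rad/s): [2.79, 2.79, 3.14, 3.14, 3.14, 3.14, 3.14].

INTERFACE

Orientations are given as a rotation vector (axis times angle).
In Python, from workcell import observe, grab_frame, order gives the robot as it stands. The module is installed in compiled form; this text tells all that it offers.
- The arm moves only by the tool carry_out, never from a script. Its argument "moves" is text: rows parted by semicolons, each of 5 numbers parted by spaces: the finger opening in m, from 0 to 0.093, then the shift along the tool's x, y, z in m, then the turn about the tool's z in degrees. In form: grip dx dy dz turn; .... A call has 1 to 12 rows; each row shifts and turns the pose as measured when the row begins, along the tool's axes as they then stand; what a row does not reach is not made up. A row lasts 1/8 s, in which the tool goes at most 62.5 mm and 10.7 degrees, less where a joint would pass 70% of its speed; a pose out of reach is approached as far as the arm can. A call with a gripper value outside its range is refused whole. The fingers move at their own pace and stop on an object; the grip force is fixed at half the most. Time passes only in rows, so rows that do not move let the fingers close. It gives the time, the measured TCP pose, the force and the opening at its end, in the units of the state.
- observe(): the state, without advancing time (a new reading comes with each control period).
- grab_frame(name): name is "side" or "top" or "wrist"; returns a dict with "image" (420x560x3 uint8, red, green, blue), "fovy" (degrees; the focal length in pixels is half the picture's height over the tangent of half this angle, whatever the lens; pixels are square), "cx", "cy" (the principal point, pixels), "pose" (4x4, takes a point from camera to world coordinates). Camera axes: x right, y down, z forward; pixel columns grow to the right and rows downward; lengths in m; the calibration is good to about 2 mm. A picture is of the moment at which its call begins. There is no depth.
- order.job_done(): hands the job in, once; it reports no verdict.
The state is a dict: "t": time; "qpos": joint angles; "joint_velocities": joint speeds; "tau": joint torques, N m; "eef_pos": TCP position; "orientation": TCP orientation; "wrist_force": force on the tool from outside, world axes, zero at the start; "torque": the same for the moment, N m; "finger_gap": finger opening in m.
Only numpy, scipy, OpenCV 4.12 (cv2) and the standard library are available. Lean on these libraries where they do the work, as an engineer would, in place of code of your own. Each camera call takes 0.05 s, during which the arm holds its last target.

TASK

Two ratchet clamps of the same kind are bolted to the bench, both wound up. On the larger one only, first flick the sprung pawl off the ratchet wheel so that it snaps over and stays off, then ease the drum back slowly by its crank, clockwise seen from above, all the way to its stop, so that the jaw stands fully open. Do not touch the smaller clamp.

Things in the scene. Friction and masses are not known exactly. Their poses are not given: they have to be found in the camera images.
- clamp: Larger ratchet clamp, fixed: green base plate 255 x 160 x 12 mm, upright drum, 92 mm toothed ratchet wheel (top 56 mm above the bench), crank, pawl, jaws 62 mm high. Origin: on the drum's upright axis at bench level; x along the plate from drum to jaws, z up, y left of x. The crank turns about the origin. Pawl pivot at x 55, y 57.5 mm in this frame.
- crank_knob (a point): Middle of the larger clamp's crank knob, 100 mm above the bench, 75 mm from the drum axis, in direction 3.316 rad + clamp_drum counter-clockwise from the clamp's x axis. Upright black cylinder, 22 mm diameter, spins freely, z 77 to 123 mm above the bench; the steel crank bar under it has its top at 74 mm. The pawl's post is the only other part above 80 mm.
- pawl_post (a point): Top of the upright steel post (12 mm diameter, free from z 53 to 105 mm) on the thumb lever of the larger clamp's pawl, 50 mm from the pawl's pivot: at x 55 + 50 sin a, y 57.5 + 50 cos a mm in the clamp's frame for clamp_pawl = a. Pushed about 32 mm along the clamp's +x it goes off. Nothing within 60 mm of it is higher than 80 mm.
- clamp_drum (a joint): Larger clamp's drum and crank (rad), growing counter-clockwise seen from above as it is wound. 0: fully let off, crank at its stop, jaw open; starts at about 1.3. With the pawl on it cannot turn back. With it off a friction brake holds the drum where it is left; about 4 N at the knob turns it. About 1 rad/s is slow enough; 3 rad/s is too fast.
- clamp_pawl (a joint): Larger clamp's pawl (rad), growing clockwise seen from above. 0: on, nose in the teeth; 0.7: off, against its stop. An over-centre spring snaps it to the nearer end (middle 0.35) and keeps it there; about 2.5 N at the post starts it.
- small: Smaller clamp, not to be touched: same build at 0.72 of the size (base plate 184 x 115 mm, highest point 89 mm), also wound, pawl on. Origin on its drum axis at bench level, axes as for the larger one.

How it is judged:
By the outcome, as a careful person would: the job done as asked, in the order asked, and still so for the second after the job is handed in, with the robot touching nothing.
It also fails if it takes over 48 s, if anything falls off the work surface, if the arm or the gripper's body presses on something with over 40 N, if the wrist force passes 120 N, or if a joint passes its speed limit or range.

## Working session

There is one attempt and no reset: what is moved stays moved. The work goes in short steps, Python scripts to look and compute and a tool call to move; the robot and the scene stay as the last step left them, time stands still between calls to the robot, and variables do not carry over. Pictures are saved under pics/ and viewed, and the job is handed in when it is done.

Besides the shell and the picture viewer there is one more tool, called after "Call:" by a JSON object that holds its "method" and its "body", one argument or row to a line. carry_out: Moves the arm, as the interface text tells. Its arguments: {"type":"object","properties":{"moves":{"type":"string"}},"required":["moves"]}

```bash
mkdir -p pics; python3 - <<'E'
from workcell import observe, grab_frame
import cv2
s=observe()
for k,v in s.items(): print(k,v)
for n in ["side","top","wrist"]:
    f=grab_frame(n); cv2.imwrite(f"pics/{n}0.png",f["image"][:,:,::-1]); print(n,f["fovy"],f["cx"],f["cy"],f["pose"].round(4).tolist())
E
```

```text
t 0.0
qpos [ 1.10951025  0.61590176 -0.01261662  1.4248756   0.0081036   1.10336334
 -0.04039653]
joint_velocities [0.00013315 0.00107963 0.00082013 0.00015834 0.00169191 0.00121126
 0.00098336]
tau [-2.68886706e-04 -4.58935153e+01  2.09264816e-01 -1.65744710e+01
 -6.10406441e-02  2.05111143e-02  2.31467429e-04]
eef_pos [ 0.27348152 -0.58883713  0.22550017]
orientation [-3.06525134e+00 -6.77179194e-01  9.03310441e-04]
wrist_force [0.93553252 0.83191713 0.34825987]
torque [0.02558494 0.06636827 0.00754139]
finger_gap 0.09336163959985222
side 56.65947709767367 274.28800872595286 217.5015626336219 [[-0.9307, -0.2315, 0.2833, 0.2825], [-0.3655, 0.554, -0.748, 0.6277], [0.0162, -0.7997, -0.6002, 0.5946], [0.0, 0.0, 0.0, 1.0]]
top 49.160622394917034 286.4403183855491 207.83454991497538 [[0.0289, -0.997, 0.0712, 0.4286], [-0.9996, -0.0292, -0.0029, 0.0286], [0.005, -0.0711, -0.9975, 1.0338], [0.0, 0.0, 0.0, 1.0]]
wrist 71.17676836409258 278.5482117811072 212.1174882621555 [[0.4213, -0.8657, -0.2702, 0.3499], [-0.9069, -0.4031, -0.1227, -0.5533], [-0.0027, 0.2967, -0.955, 0.3829], [0.0, 0.0, 0.0, 1.0]]
```

View pics/side0.png

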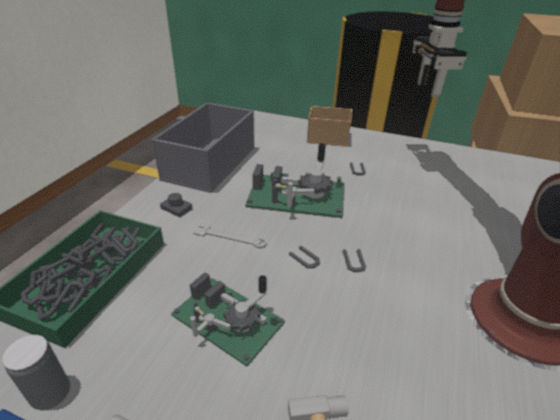

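View pics/top0.png

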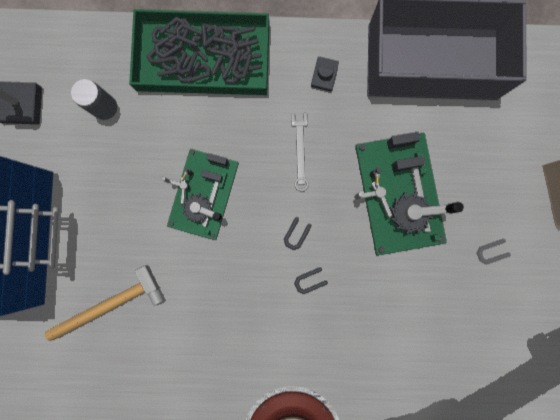

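View pics/wrist0.png

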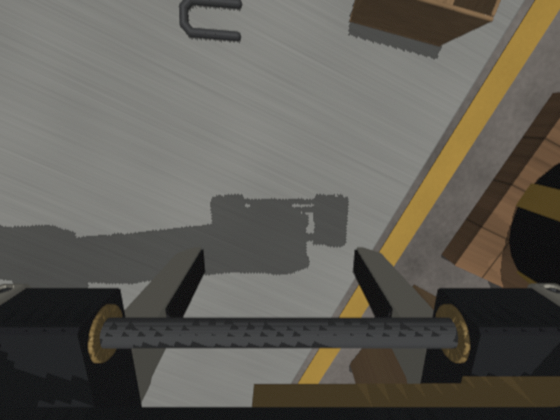

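The top view shows the larger clamp at about (400,195) and the smaller one at (205,195). In the side view the larger is at (297,190). I'll zoom in.

```bash
python3 - <<'E'
import cv2
t=cv2.imread("pics/top0.png")[120:265,345:475]; cv2.imwrite("pics/topz.png",cv2.resize(t,None,fx=4,fy=4,interpolation=cv2.INTER_CUBIC))
t=cv2.imread("pics/side0.png")[130:225,235:360]; cv2.imwrite("pics/sidez.png",cv2.resize(t,None,fx=6,fy=6,interpolation=cv2.INTER_CUBIC))
E
```

```text
(no output)
```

View pics/topz.png

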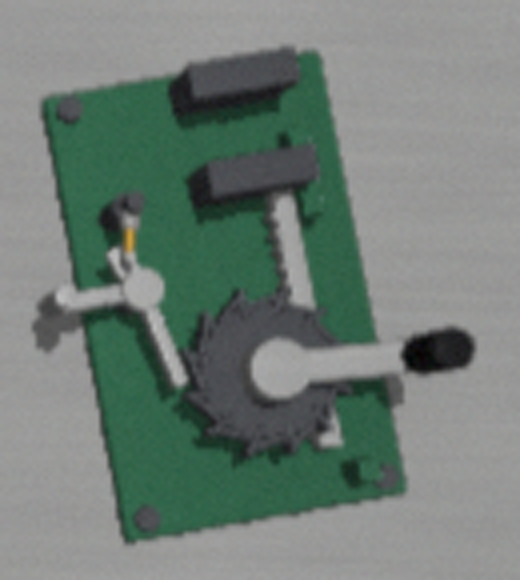

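View pics/sidez.png

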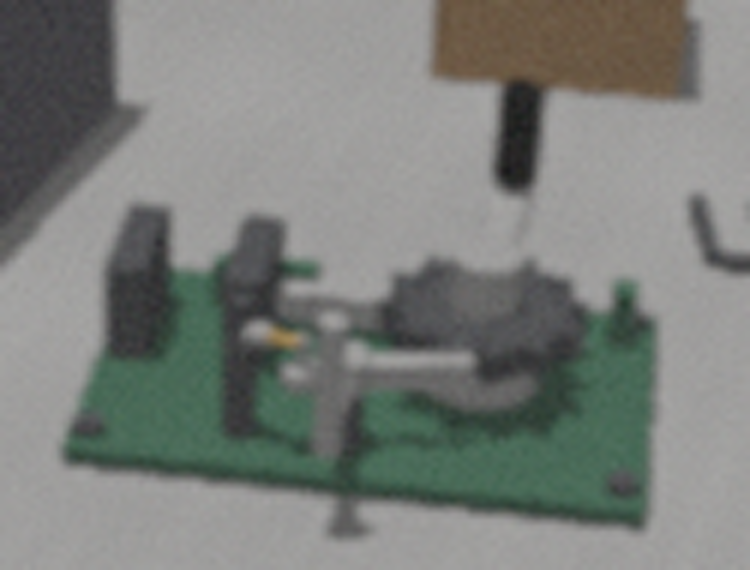

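The top crop (4x, offset 345,120) puts the plate corners at (42,100), (318,52), (407,490) and (128,542), the hub at (283,368), the knob top near (457,348) and the post near (65,296). The side crop (6x, offset 235,130) shows the knob top at (523,88) and the post top at (334,318). I'll measure these with masks and rays.

```bash
cat > h.py <<'E'
import numpy as np, cv2
from workcell import observe, grab_frame
def K(f): return (f["image"].shape[0]/2)/np.tan(np.radians(f["fovy"]/2))
def ray(f,uv):
    d=np.array([(uv[0]-f["cx"])/K(f),(uv[1]-f["cy"])/K(f),1.]); P=f["pose"]; return P[:3,3],P[:3,:3]@d
def plane(f,uv,z):
    o,d=ray(f,uv); return o+d*(z-o[2])/d[2]
def tri(f1,a,f2,b):
    o1,d1=ray(f1,a);o2,d2=ray(f2,b)
    s=np.linalg.lstsq(np.c_[d1,-d2],o2-o1,rcond=None)[0]
    p,q=o1+s[0]*d1,o2+s[1]*d2
    return (p+q)/2,np.linalg.norm(p-q)
def proj(f,p):
    P=f["pose"]; c=P[:3,:3].T@(np.asarray(p)-P[:3,3]); return np.array([f["cx"]+K(f)*c[0]/c[2],f["cy"]+K(f)*c[1]/c[2]])
def green(f,roi):
    x0,y0,x1,y1=roi; hsv=cv2.cvtColor(f["image"],cv2.COLOR_RGB2HSV)
    m=cv2.inRange(hsv,(65,80,30),(95,255,255)); k=np.zeros_like(m);k[y0:y1,x0:x1]=m[y0:y1,x0:x1]
    c=cv2.findContours(k,cv2.RETR_EXTERNAL,cv2.CHAIN_APPROX_NONE)[0]
    c=max(c,key=cv2.contourArea); return c
E
python3 - <<'E'
from h import *
np.set_printoptions(precision=4,suppress=True)
T=grab_frame("top");S=grab_frame("side")
c=cv2.convexHull(green(T,(345,120,475,265)))
r=cv2.minAreaRect(c); print(r)
b=cv2.boxPoints(r); W=np.array([plane(T,p,.012) for p in b]); print(b,W[:,:2],np.linalg.norm(W-np.roll(W,-1,0),axis=1))
# same: manual corners
zm=lambda p,s,o:((p[0]+.5)/s-.5+o[0],(p[1]+.5)/s-.5+o[1])
tc=[zm(p,4,(345,120)) for p in [(42,100),(318,52),(407,490),(128,542)]]
Wm=np.array([plane(T,p,.012) for p in tc]); print(Wm[:,:2],np.linalg.norm(Wm-np.roll(Wm,-1,0),axis=1))
sc=[zm(p,6,(235,130)) for p in [(65,452),(645,517),(652,320)]]
print("side corners",[plane(S,p,.012)[:2] for p in sc])
for n,a,bb in [("knob",(462,347),(523,90)),("post",(66,296),(334,318))]:
    print(n,tri(T,zm(a,4,(345,120)),S,zm(bb,6,(235,130))))
    for z in (.105,.123): print(plane(T,zm(a,4,(345,120)),z),plane(S,zm(bb,6,(235,130)),z))
print("hub",plane(T,zm((281,369),4,(345,120)),.074))
E
```

```text
((396.6564636230469, 174.7334442138672), (74.05743408203125, 69.99463653564453), 78.9964599609375)
[[355.2349 145.0654]
 [423.9427 131.7056]
 [438.078  204.4015]
 [369.3702 217.7613]] [[ 0.648  -0.1254]
 [ 0.6832 -0.2803]
 [ 0.5192 -0.3132]
 [ 0.4848 -0.16  ]] [0.1588 0.1673 0.1571 0.1668]
[[ 0.649  -0.1252]
 [ 0.6811 -0.2807]
 [ 0.4356 -0.3321]
 [ 0.4024 -0.1774]] [0.1589 0.2509 0.1583 0.2521]
side corners [array([ 0.6466, -0.1201]), array([ 0.4026, -0.171 ]), array([ 0.4365, -0.3263])]
knob (array([ 0.5076, -0.3212,  0.1198]), np.float64(0.0012765606726136312))
[ 0.5083 -0.327   0.105 ] [ 0.5153 -0.3506  0.105 ]
[ 0.5067 -0.3201  0.123 ] [ 0.5067 -0.3146  0.123 ]
post (array([ 0.5286, -0.125 ,  0.1057]), np.float64(0.0005206031933428635))
[ 0.5284 -0.1252  0.105 ] [ 0.5291 -0.126   0.105 ]
[ 0.5264 -0.1222  0.123 ] [ 0.5201 -0.0983  0.123 ]
hub [ 0.4966 -0.2438  0.074 ]
```

The measurements agree with the given sizes. The post top triangulates to z 0.106 against 0.105, and the knob top to 0.120 against 0.123. The plate is 251 x 158 mm, yaw is about 0.207 and the hub is at about (0.497,-0.244). The model predicts the post at (0.528,-0.127) and the knob at (0.505,-0.318), both within 3 mm. Next I'll check the brown box near the knob for clearance.

```bash
python3 - <<'E'
from h import *
np.set_printoptions(precision=3,suppress=True)
S=grab_frame("side");T=grab_frame("top")
print("base front",[plane(S,p,0)[:2] for p in [(307,141),(349,146)]])
for z in (.05,.08,.12,.2): print(z,[plane(S,p,z)[:2] for p in [(310,108),(352,111)]],[plane(T,p,z)[:2] for p in [(545,162),(558,228)]])
W=grab_frame("wrist")
print("wrist ground",[plane(W,p,0)[:2] for p in [(350,20),(437,55),(355,0)]])
E
python3 -c "
import cv2;cv2.imwrite('pics/sz2.png',cv2.resize(cv2.imread('pics/side0.png')[90:170,280:380],None,fx=6,fy=6))"
```

```text
base front [array([ 0.62 , -0.567]), array([ 0.477, -0.587])]
0.05 [array([ 0.666, -0.737]), array([ 0.514, -0.772])] [array([ 0.615, -0.532]), array([ 0.473, -0.559])]
0.08 [array([ 0.645, -0.662]), array([ 0.501, -0.695])] [array([ 0.609, -0.515]), array([ 0.471, -0.541])]
0.12 [array([ 0.616, -0.562]), array([ 0.484, -0.592])] [array([ 0.602, -0.492]), array([ 0.469, -0.517])]
0.2 [array([ 0.56 , -0.361]), array([ 0.45 , -0.386])] [array([ 0.587, -0.447]), array([ 0.466, -0.469])]
wrist ground [array([ 0.484, -0.581]), array([ 0.495, -0.691]), array([ 0.503, -0.576])]
```

View pics/sz2.png

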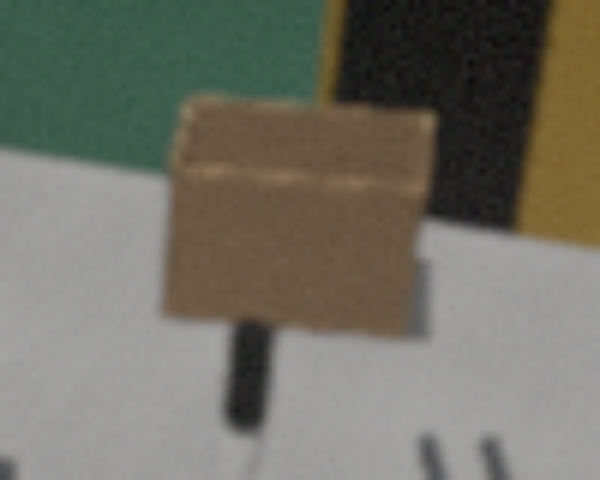

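The box's front face is at y≈-0.57 and it is about 0.09 m high, so it is out of the way. The push will come from the clamp's -x side with the fingers closed. First I turn the tool to the clamp's x axis and travel there at height.

Call:
{"method": "carry_out", "body": {
  "moves": "0 0 0 0 6.5; 0 0 0 0 6.5; 0 0.034 -0.044 0 0; 0 0.034 -0.044 0 0; 0 0.034 -0.044 0 0; 0 0.034 -0.044 0 0; 0 0.034 -0.044 0 0; 0 0.034 -0.044 0 0; 0 0.034 -0.044 0 0; 0 0 0 0 0"
}}

```text
t: 1.65
eef_pos: [0.4525, -0.2306, 0.2262]
orientation: [3.123, 0.313, 0.006]
wrist_force: [-0.2, -0.2, 0.0]
finger_gap: 0.001
```

```bash
cat > st.py <<'E'
from h import *
from scipy.spatial.transform import Rotation as R
import sys
np.set_printoptions(precision=4,suppress=True)
Y=0.207; O=np.array([.4968,-.2440])
C=np.array([[np.cos(Y),-np.sin(Y)],[np.sin(Y),np.cos(Y)]])
def delta(clx,cly,z):
    s=observe(); M=R.from_rotvec(s["orientation"]).as_matrix()
    p=np.r_[O+C@[clx,cly],z]; return M.T@(p-s["eef_pos"])
def status():
    s=observe(); M=R.from_rotvec(s["orientation"]).as_matrix()
    print("t",round(s["t"],2),"pos",s["eef_pos"],"clamp",C.T@(s["eef_pos"][:2]-O),"yaw",np.degrees(np.arctan2(M[1,0],M[0,0])),"tz",M[:,2],"F",s["wrist_force"],"gap",s["finger_gap"])
if __name__=="__main__":
    status()
    if len(sys.argv)>3: print("delta tool",delta(*map(float,sys.argv[1:4])))
E
python3 st.py 0.020 0.1035 0.2
```

```text
t 1.65 pos [ 0.4525 -0.2306  0.2262] clamp [-0.0406  0.0222] yaw 11.452079530282257 tz [ 0.0042 -0.0024 -1.    ] F [-0.1874 -0.1944  0.0383] gap 0.0010426056553779384
delta tool [ 0.06   -0.0818  0.0262]
```

Call:
{"method": "carry_out", "body": {
  "moves": "0 0.03 -0.041 0.013 0; 0 0.03 -0.041 0.013 0; 0 0 0 0.03 0; 0 0 0 0.03 0; 0 0 0 0 0"
}}

```text
t: 2.28
eef_pos: [0.4977, -0.1427, 0.1396]
orientation: [3.118, 0.301, 0.013]
wrist_force: [1.2, -0.2, -1.1]
finger_gap: 0.0003
```

```bash
python3 st.py 0.020 0.1035 0.092; python3 - <<'E'
from h import *
for n in ("side","wrist"):
    f=grab_frame(n); im=f["image"][:,:,::-1]
    if n=="side": im=cv2.resize(im[60:230,200:400],None,fx=4,fy=3.5)
    cv2.imwrite(f"pics/{n}1.png",im)
E
```

```text
t 2.27 pos [ 0.4977 -0.1427  0.1396] clamp [0.0217 0.099 ] yaw 11.043631434504467 tz [ 0.009  -0.0084 -0.9999] F [ 1.2284 -0.2271 -1.1008] gap 0.0003041046877338662
delta tool [-0.0021 -0.005   0.0476]
```

View pics/side1.png

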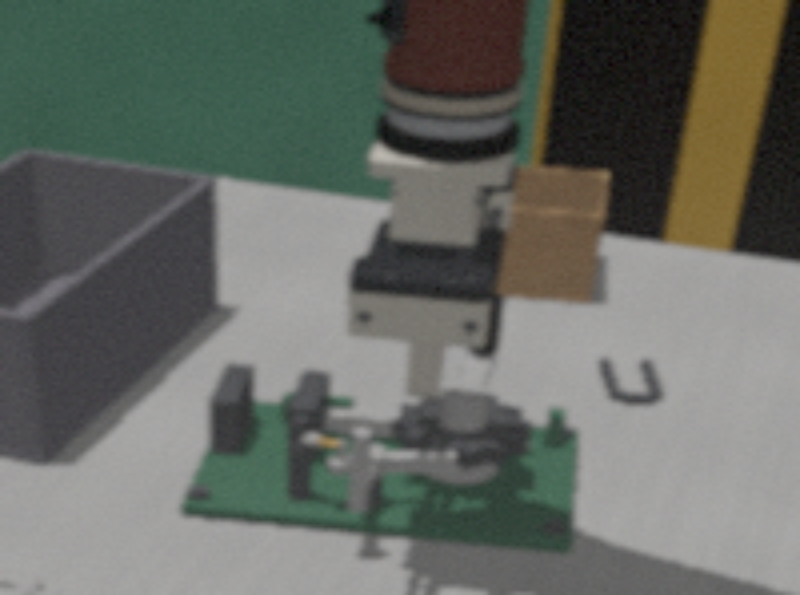

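View pics/wrist1.png

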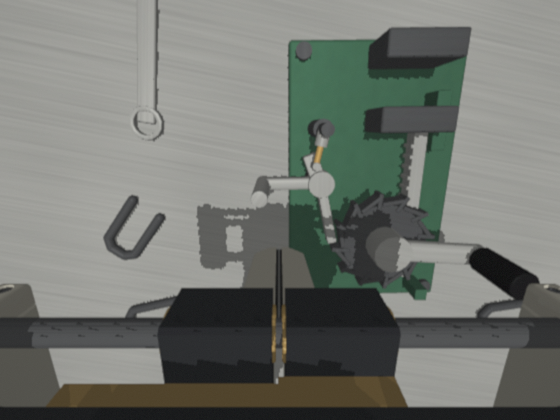

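The wrist view shows the closed fingertips at about (279,252) behind the post, whose top is at about (258,198). The lateral offset is small, as expected. I descend behind the post.

Call:
{"method": "carry_out", "body": {
  "moves": "0 -0.001 -0.003 0.025 0; 0 0 -0.002 0.022 0; 0 0 0 0 0"
}}

```text
t: 2.75
eef_pos: [0.5019, -0.1428, 0.099]
orientation: [3.111, 0.293, 0.037]
wrist_force: [-0.4, -0.2, 0.7]
finger_gap: 0.0006
```

```bash
python3 st.py 0.020 0.1035 0.092; python3 - <<'E'
from h import *
from st import O,C
for n in ("wrist",):
    f=grab_frame(n); im=f["image"][:,:,::-1].copy()
    p=proj(f,np.r_[O+C@[.055,.1075],.105]); print(p)
    cv2.imwrite(f"pics/{n}2.png",im)
E
```

```text
t 2.75 pos [ 0.5019 -0.1428  0.099 ] clamp [0.0258 0.098 ] yaw 10.775094190375766 tz [ 0.0251 -0.0139 -0.9996] F [-0.3757 -0.2243  0.7346] gap 0.0006174128892479652
delta tool [-0.006  -0.0055  0.0067]
[261.8463 225.627 ]
```

View pics/wrist2.png

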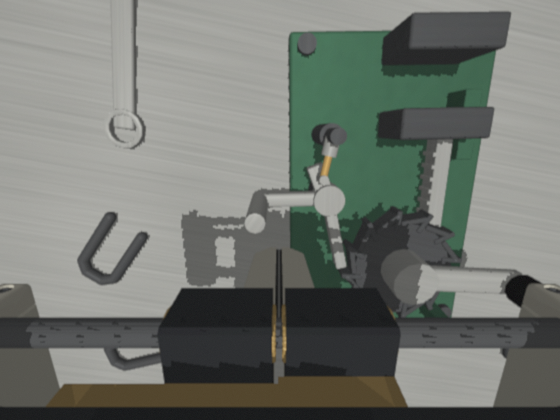

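Call:
{"method": "carry_out", "body": {
  "moves": "0 -0.004 -0.009 0.004 0; 0 0 0 0 0"
}}

```text
t: 3.05
eef_pos: [0.4982, -0.1354, 0.0977]
orientation: [3.109, 0.291, 0.047]
wrist_force: [0.0, -0.1, -0.6]
finger_gap: 0.0003
```

```bash
python3 st.py 0.020 0.1055 0.093; python3 -c "
from h import *; print(observe()['qpos'].round(3))"
```

```text
t 3.05 pos [ 0.4982 -0.1354  0.0977] clamp [0.0237 0.106 ] yaw 10.714059765217577 tz [ 0.0316 -0.0156 -0.9994] F [ 0.0087 -0.0875 -0.5638] gap 0.0002779683279896517
delta tool [-0.0038  0.0005  0.0046]
[ 0.219  0.573 -0.002  1.98   0.018  0.554 -1.182]
```

Call:
{"method": "carry_out", "body": {
  "moves": "0 0.002 0 0.006 0; 0 0.007 0 0 0; 0 0.007 0 0 0; 0 0.007 0 0 0; 0 0.007 0.001 0 0; 0 0 0 0 0"
}}

```text
t: 3.8
eef_pos: [0.5302, -0.1304, 0.0929]
orientation: [3.109, 0.292, 0.046]
wrist_force: [0.1, 0.1, 0.5]
finger_gap: 0.0004
```

```bash
python3 st.py 0.0695 0.1 0.093
```

```text
t 3.8 pos [ 0.5302 -0.1304  0.0929] clamp [0.0561 0.1043] yaw 10.747315506603424 tz [ 0.0314 -0.0157 -0.9994] F [0.1345 0.0626 0.4946] gap 0.00037064888635530746
delta tool [0.0135 0.0041 0.0004]
```

Call:
{"method": "carry_out", "body": {
  "moves": "0 0.007 0.001 0 0; 0 0.006 0.001 0 0; 0 0 0 0 0"
}}

```text
t: 4.18
eef_pos: [0.5455, -0.1301, 0.0936]
orientation: [3.108, 0.292, 0.05]
wrist_force: [-0.8, 0.1, -0.2]
finger_gap: 0.0011
```

```bash
python3 st.py 0.0695 0.1 0.093; python3 - <<'E'
from h import *
for n in ("side","wrist"):
    f=grab_frame(n); im=f["image"][:,:,::-1]
    if n=="side": im=cv2.resize(im[60:230,200:400],None,fx=4,fy=3.5)
    cv2.imwrite(f"pics/{n}3.png",im)
E
```

```text
t 4.17 pos [ 0.5455 -0.1301  0.0936] clamp [0.071  0.1014] yaw 10.735970911805692 tz [ 0.034  -0.0161 -0.9993] F [-0.7932  0.0839 -0.2021] gap 0.0010580261370459344
delta tool [-0.0015  0.0014  0.0005]
```

View pics/wrist3.png

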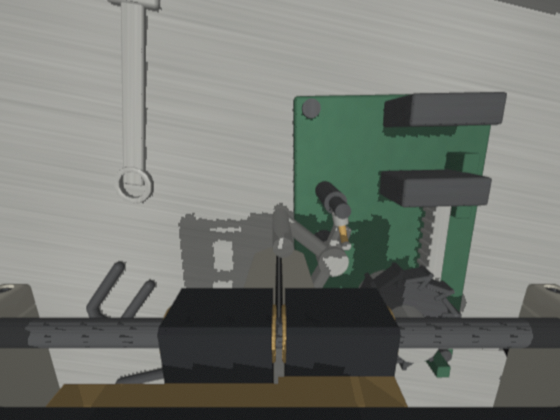

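View pics/side3.png

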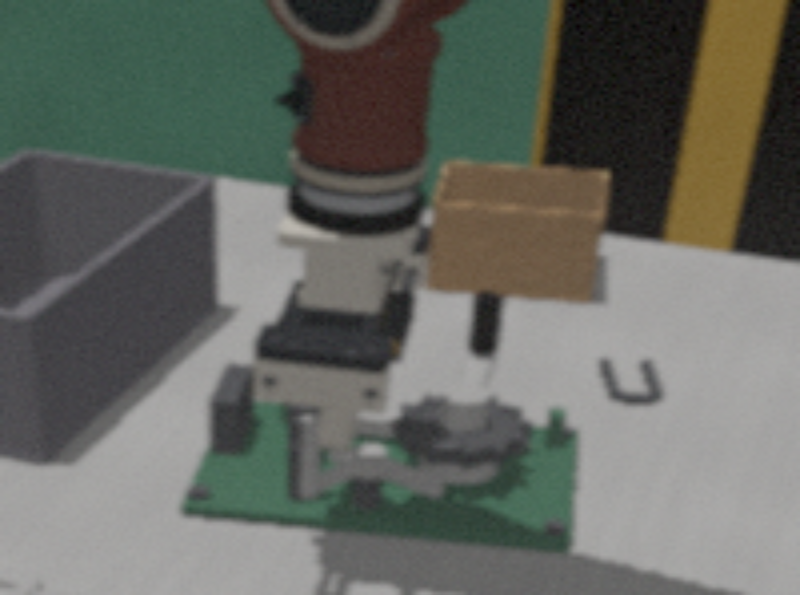

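The wrist view shows the lever from its pivot (333,262) to the post (280,215), which is about 40° and matches off. In the side view the post stands clear ahead of the fingertip. I back off, rise to z≈0.19 and check from above.

Call:
{"method": "carry_out", "body": {
  "moves": "0 -0.01 0 0 0; 0 -0.01 0 0 0; 0 -0.005 0 -0.03 0; 0 -0.01 0.02 -0.04 -10; 0.05 -0.02 0.04 -0.04 -10; 0.05 -0.02 0.04 0 -10; 0.05 0 0 0 -10; 0.05 0 0 0 0"
}}

```text
t: 5.28
eef_pos: [0.5009, -0.248, 0.2069]
orientation: [2.801, 1.36, 0.024]
wrist_force: [0.3, 0.8, -0.2]
finger_gap: 0.0358
```

```bash
python3 st.py 0.0 0.0 0.19; python3 - <<'E'
from h import *
for n in ("side","top"):
    f=grab_frame(n); im=f["image"][:,:,::-1]
    if n=="side": im=cv2.resize(im[60:230,200:400],None,fx=4,fy=3.5)
    if n=="top": im=cv2.resize(im[120:265,345:475],None,fx=4,fy=4)
    cv2.imwrite(f"pics/{n}4.png",im)
E
```

```text
t 5.28 pos [ 0.5009 -0.248   0.2069] clamp [ 0.0032 -0.0047] yaw 51.81674685448944 tz [ 0.0261 -0.0183 -0.9995] F [ 0.3253  0.7722 -0.1746] gap 0.03578223793864105
delta tool [ 0.0005 -0.0063  0.0167]
```

View pics/top4.png

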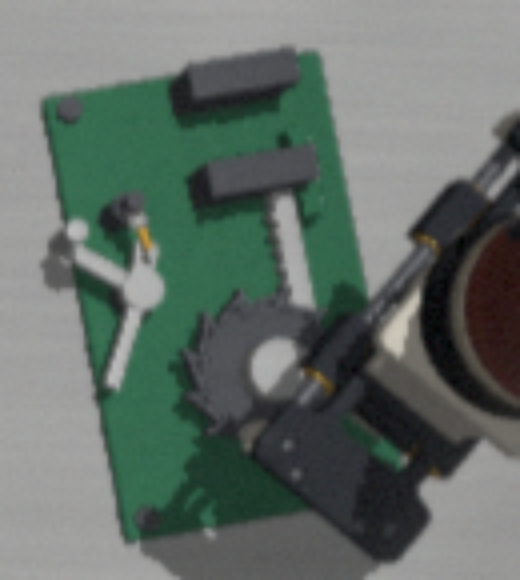

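View pics/side4.png

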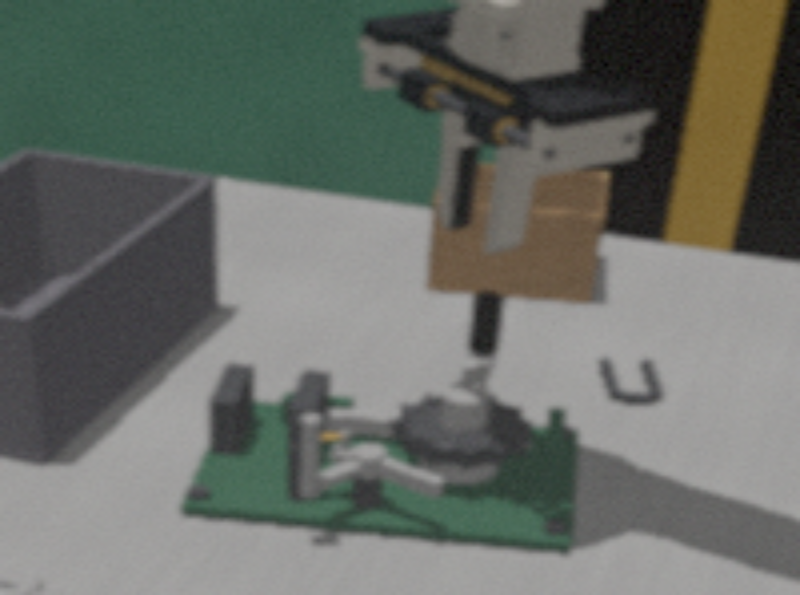

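The pawl is off: in the top view the nose, at about (112,385), is well clear of the wheel and the post is at (76,230). Now I go above the knob.

```bash
python3 st.py -0.006 -0.0757 0.16
```

```text
t 5.38 pos [ 0.501  -0.2478  0.2066] clamp [ 0.0033 -0.0046] yaw 51.79396170549333 tz [ 0.0254 -0.0188 -0.9995] F [-0.6219  0.4715 -0.1149] gap 0.043646368360287
delta tool [-0.0528  0.0471  0.0481]
```

Call:
{"method": "carry_out", "body": {
  "moves": "0.055 -0.026 0.024 0.015 0; 0.055 -0.026 0.024 0.015 0; 0.055 0 0 0 -7; 0.055 0 0 0 0"
}}

```text
t: 5.88
eef_pos: [0.5079, -0.3162, 0.1763]
orientation: [2.713, 1.531, 0.019]
wrist_force: [0.9, -0.3, -0.3]
finger_gap: 0.0549
```

```bash
python3 st.py -0.006 -0.0757 0.16;  python3 - <<'E'
from h import *
from st import *
f=grab_frame("wrist"); im=f["image"][:,:,::-1].copy()
print(proj(f,np.r_[O+C@[-.006,-.0757],.123]))
s=observe(); print("tcp px",proj(f,s["eef_pos"]))
cv2.imwrite("pics/wrist5.png",im)
E
```

```text
t 5.88 pos [ 0.5079 -0.3162  0.1763] clamp [-0.004  -0.0729] yaw 58.861855137348 tz [ 0.0236 -0.0169 -0.9996] F [ 0.8584 -0.2542 -0.266 ] gap 0.05493430892189786
delta tool [-0.0034 -0.      0.0163]
[276.7908 239.5144]
tcp px [277.9216 269.3159]
```

View pics/wrist5.png

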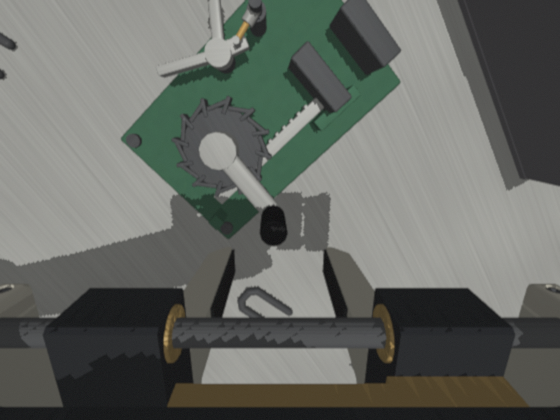

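```bash
python3 - <<'E'
from h import *
from st import *
im=cv2.imread("pics/wrist5.png")
cv2.imwrite("pics/w5z.png",cv2.resize(im[180:270,220:330],None,fx=6,fy=6,interpolation=cv2.INTER_CUBIC))
f=grab_frame("wrist"); 
print("knob axis proj",[proj(f,np.r_[O+C@[-.006,-.0757],z]).round(1) for z in (.077,.123)],"hub",proj(f,np.r_[O,.074]))
g=cv2.cvtColor(f["image"],cv2.COLOR_RGB2GRAY); m=(g<45).astype(np.uint8); m[:185]=0;m[255:]=0;m[:,:250]=0;m[:,300:]=0
n,l,st_,c=cv2.connectedComponentsWithStats(m); print(st_[1:],c[1:])
E
```

```text
knob axis proj [array([275.8, 219.8]), array([276.9, 239.1])] hub [221.0449 154.3714]
[[260 206  27  39 844]] [[273.0391 225.2808]]
```

View pics/w5z.png

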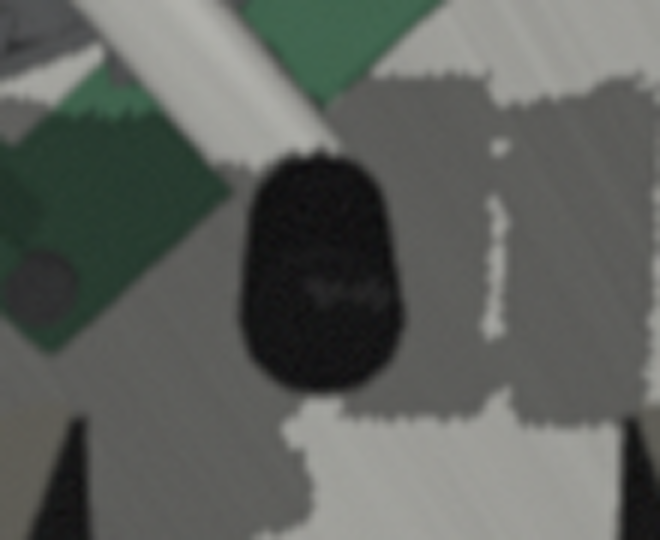

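```bash
python3 - <<'E'
from h import *
from st import *
f=grab_frame("wrist"); s=observe(); M=R.from_rotvec(s["orientation"]).as_matrix()
for z in (.098,.102):
    p=plane(f,(273,225.3),z); print(p,"clamp",C.T@(p[:2]-O),"tool",M.T@(np.r_[p[:2],.092]-s["eef_pos"]), "r",np.linalg.norm(p[:2]-O))
p=plane(f,(217.5,151),.074); print("hub",p,C.T@(p[:2]-O))
print("geom.",M.T@(np.r_[O+C@[-.006,-.0757],.092]-s["eef_pos"]))
E
```

```text
[ 0.5054 -0.316   0.098 ] clamp [-0.0063 -0.0722] tool [-0.0008 -0.0049  0.0847] r 0.07248228047943742
[ 0.5062 -0.3147  0.102 ] clamp [-0.0054 -0.0711] tool [ 0.0006 -0.0049  0.0847] r 0.07131920387595216
hub [ 0.4959 -0.24    0.074 ] [-0.      0.0041]
geom. [-0.0032 -0.0022  0.0848]
```

The wrist-camera and fixed-camera estimates of the knob differ by about 3 mm, so I take the mean. The jaws have room for that. I descend in steps.

Call:
{"method": "carry_out", "body": {
  "moves": "0.055 -0.002 -0.0035 0 0; 0.055 0 0 0.018 0; 0.055 0 0 0.018 0; 0.055 0 0 0 0"
}}

```text
t: 6.52
eef_pos: [0.505, -0.3152, 0.1416]
orientation: [2.711, 1.529, 0.02]
wrist_force: [-0.3, 0.7, -0.3]
finger_gap: 0.0549
```

```bash
python3 st.py;  python3 - <<'E'
from h import *
from st import *
f=grab_frame("wrist"); im=f["image"][:,:,::-1].copy(); s=observe(); M=R.from_rotvec(s["orientation"]).as_matrix()
cv2.imwrite("pics/wrist6.png",im)
g=cv2.cvtColor(f["image"],cv2.COLOR_RGB2GRAY); m=(g<45).astype(np.uint8); m[:185]=0;m[270:]=0;m[:,:245]=0;m[:,305:]=0
n,l,st_,c=cv2.connectedComponentsWithStats(m); print(st_[1:],c[1:])
i=1+np.argmax(st_[1:,4]);p=plane(f,c[i],.1);print("wrist",M.T@(np.r_[p[:2],.092]-s["eef_pos"]))
print("geom.",M.T@(np.r_[O+C@[-.006,-.0757],.092]-s["eef_pos"]))
E
```

```text
t 6.53 pos [ 0.505  -0.3152  0.1416] clamp [-0.0066 -0.0714] yaw 58.844967996407846 tz [ 0.0259 -0.0191 -0.9995] F [-0.3278  0.7069 -0.2822] gap 0.05492059427559079
[[ 263  217   31   48 1212]] [[277.3028 241.2393]]
wrist [ 0.0001 -0.0018  0.0505]
geom. [-0.0027  0.0009  0.0506]
```

View pics/wrist6.png

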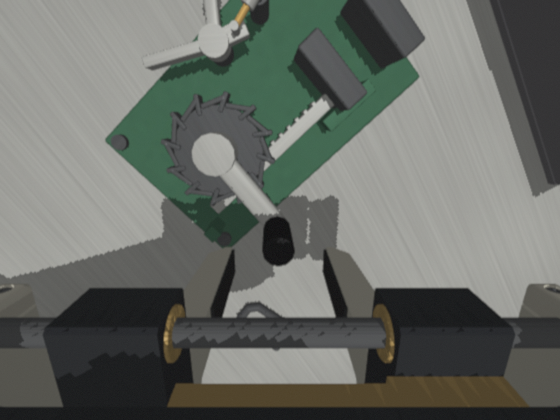

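The knob blob centre is at (277,241), centred between the pads at 234 and 325. I finish the descent.

Call:
{"method": "carry_out", "body": {
  "moves": "0.055 -0.0015 0 0.018 0; 0.055 0 0 0.016 0; 0.055 0 0 0.015 0; 0.055 0 0 0 0"
}}

```text
t: 7.08
eef_pos: [0.5084, -0.3184, 0.0948]
orientation: [2.705, 1.525, 0.027]
wrist_force: [0.4, 0.5, -0.2]
finger_gap: 0.0555
```

```bash
python3 st.py;  python3 - <<'E'
from h import *
from st import *
f=grab_frame("wrist"); im=f["image"][:,:,::-1].copy(); s=observe(); M=R.from_rotvec(s["orientation"]).as_matrix()
cv2.imwrite("pics/wrist7.png",im)
print("geom.",M.T@(np.r_[O+C@[-.006,-.0757],.092]-s["eef_pos"]))
E
```

```text
t 7.08 pos [ 0.5084 -0.3184  0.0948] clamp [-0.004  -0.0752] yaw 58.82454994857745 tz [ 0.0329 -0.023  -0.9992] F [ 0.4113  0.4792 -0.1597] gap 0.0554983230551927
geom. [-0.0019 -0.002   0.0035]
```

View pics/wrist7.png

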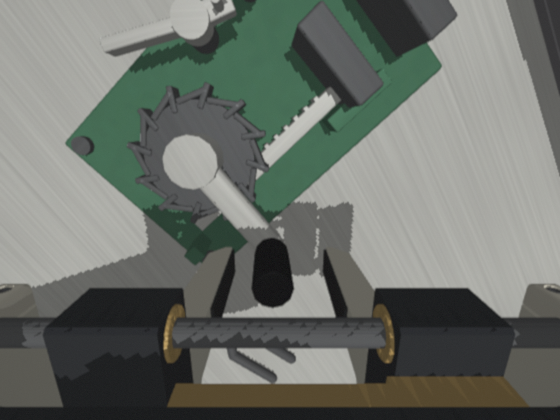

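The knob sits between the pads, about 3 mm off centre towards tool -y. I correct that and close.

Call:
{"method": "carry_out", "body": {
  "moves": "0.055 -0.001 -0.003 0.002 0; 0.03 0 0 0 0; 0.03 0 0 0 0; 0.015 0 0 0 0; 0.015 0 0 0 0; 0.015 0 0 0 0"
}}

```text
t: 7.88
eef_pos: [0.5049, -0.3172, 0.0948]
orientation: [2.705, 1.525, 0.027]
wrist_force: [0.9, -0.3, -0.1]
finger_gap: 0.0219
```

```bash
python3 st.py
```

```text
t 7.88 pos [ 0.5049 -0.3172  0.0948] clamp [-0.0071 -0.0733] yaw 58.8186334837838 tz [ 0.0326 -0.0229 -0.9992] F [ 0.8648 -0.2822 -0.088 ] gap 0.021906369414498597
```

Gripped: the gap is 21.9 mm for a 22 mm knob, and the angle of 4.616 rad gives drum 1.30. Next I work out arc steps in tool axes.

```bash
cat > arc.py <<'E'
from st import *
def go(step,n):
    s=observe(); M=R.from_rotvec(s["orientation"]).as_matrix()
    c=C.T@(s["eef_pos"][:2]-O); a=np.arctan2(c[1],c[0])%(2*np.pi); print("drum",a-3.316,"r",np.hypot(*c))
    for i in range(n):
        m=a-step*(i+.5); v=C@[np.sin(m),-np.cos(m)]*step*.075; print(i,(M.T@np.r_[v,0]*1000).round(1))
go(float(sys.argv[1]),int(sys.argv[2]))
E
python3 arc.py 0.07 12
```

```text
drum 1.2992767746256675 r 0.07368628084025314
0 [-3.  -4.3 -0.2]
1 [-2.7 -4.5 -0.2]
2 [-2.4 -4.7 -0.2]
3 [-2.1 -4.8 -0.2]
4 [-1.7 -4.9 -0.2]
5 [-1.4 -5.1 -0.2]
6 [-1.  -5.1 -0.2]
7 [-0.7 -5.2 -0.2]
8 [-0.3 -5.2 -0.2]
9 [ 0.1 -5.2 -0.2]
10 [ 0.4 -5.2 -0.2]
11 [ 0.8 -5.2 -0.2]
```

Call:
{"method": "carry_out", "body": {
  "moves": "0.015 -0.003 -0.0043 0 0; 0.015 -0.0027 -0.0045 0 0; 0.015 -0.0024 -0.0047 0 0; 0.015 -0.0021 -0.0048 0 0"
}}

```text
t: 8.38
eef_pos: [0.4881, -0.3176, 0.0948]
orientation: [2.697, 1.522, 0.039]
wrist_force: [4.6, -1.5, -0.2]
finger_gap: 0.0219
```

```bash
python3 st.py; python3 arc.py 0.07 10
```

```text
t 8.38 pos [ 0.4881 -0.3176  0.0948] clamp [-0.0236 -0.0702] yaw 58.88260905205432 tz [ 0.0435 -0.0259 -0.9987] F [ 4.5992 -1.4765 -0.1705] gap 0.021948754040590022
drum 1.0715235685861444 r 0.07408802413392443
0 [-2.  -4.8 -0.2]
1 [-1.7 -5.  -0.3]
2 [-1.3 -5.1 -0.3]
3 [-0.9 -5.2 -0.3]
4 [-0.6 -5.2 -0.3]
5 [-0.2 -5.2 -0.3]
6 [ 0.2 -5.2 -0.3]
7 [ 0.5 -5.2 -0.3]
8 [ 0.9 -5.2 -0.3]
9 [ 1.2 -5.1 -0.3]
```

It turns smoothly with about 4.8 N at the knob. Continuing.

Call:
{"method": "carry_out", "body": {
  "moves": "0.015 -0.002 -0.0048 0 0; 0.015 -0.0017 -0.005 0 0; 0.015 -0.0013 -0.0051 0 0; 0.015 -0.0009 -0.0052 0 0; 0.015 -0.0006 -0.0052 0 0; 0.015 -0.0002 -0.0052 0 0"
}}

```text
t: 9.12
eef_pos: [0.4576, -0.3081, 0.0947]
orientation: [2.695, 1.52, 0.042]
wrist_force: [3.5, -2.5, 2.1]
finger_gap: 0.0219
```

```bash
python3 st.py; python3 arc.py 0.07 10
```

```text
t 9.12 pos [ 0.4576 -0.3081  0.0947] clamp [-0.0515 -0.0547] yaw 58.84244605428471 tz [ 0.0469 -0.0285 -0.9985] F [ 3.518  -2.5421  2.0836] gap 0.021932203694270618
drum 0.6408146897534461 r 0.0751114480816995
0 [ 0.2 -5.2 -0.3]
1 [ 0.6 -5.2 -0.3]
2 [ 0.9 -5.2 -0.3]
3 [ 1.3 -5.1 -0.3]
4 [ 1.7 -5.  -0.3]
5 [ 2.  -4.8 -0.3]
6 [ 2.3 -4.7 -0.3]
7 [ 2.7 -4.5 -0.2]
8 [ 3.  -4.3 -0.2]
9 [ 3.3 -4.1 -0.2]
```

Call:
{"method": "carry_out", "body": {
  "moves": "0.015 0.0002 -0.0052 0 0; 0.015 0.0006 -0.0052 0 0; 0.015 0.0009 -0.0052 0 0; 0.015 0.0013 -0.0051 0 0; 0.015 0.0017 -0.005 0 0; 0.015 0.002 -0.0048 0 0"
}}

```text
t: 9.88
eef_pos: [0.4344, -0.2875, 0.0946]
orientation: [2.691, 1.515, 0.042]
wrist_force: [3.3, -2.3, 4.1]
finger_gap: 0.0223
```

```bash
python3 st.py; python3 arc.py 0.05 8
```

```text
t 9.88 pos [ 0.4344 -0.2875  0.0946] clamp [-0.07   -0.0297] yaw 58.77058106811334 tz [ 0.05   -0.0327 -0.9982] F [ 3.2502 -2.3396  4.1129] gap 0.022254557603262493
drum 0.22736610814115465 r 0.07605302471127176
0 [ 1.6 -3.4 -0.2]
1 [ 1.8 -3.3 -0.2]
2 [ 1.9 -3.2 -0.2]
3 [ 2.1 -3.1 -0.2]
4 [ 2.2 -3.  -0.2]
5 [ 2.4 -2.9 -0.2]
6 [ 2.5 -2.8 -0.2]
7 [ 2.7 -2.6 -0.2]
```

Call:
{"method": "carry_out", "body": {
  "moves": "0.015 0.0018 -0.0034 0 0; 0.015 0.002 -0.0033 0 0; 0.015 0.0022 -0.0032 0 0; 0.015 0.0024 -0.0031 0 0"
}}

```text
t: 10.38
eef_pos: [0.4266, -0.2744, 0.0946]
orientation: [2.69, 1.512, 0.04]
wrist_force: [2.8, -2.5, 4.7]
finger_gap: 0.0225
```

```bash
python3 st.py; python3 arc.py 0.04 6
```

```text
t 10.38 pos [ 0.4266 -0.2744  0.0946] clamp [-0.075  -0.0153] yaw 58.68259816021887 tz [ 0.05   -0.0354 -0.9981] F [ 2.801  -2.5137  4.7016] gap 0.022523632386308133
drum 0.02713192545653964 r 0.0765054740321686
0 [ 1.8 -2.4 -0.2]
1 [ 1.9 -2.3 -0.2]
2 [ 2.  -2.3 -0.1]
3 [ 2.1 -2.2 -0.1]
4 [ 2.1 -2.1 -0.1]
5 [ 2.2 -2.  -0.1]
```

Call:
{"method": "carry_out", "body": {
  "moves": "0.015 0.0018 -0.0024 0 0; 0.015 0.0019 -0.0023 0 0; 0.015 0.002 -0.0023 0 0"
}}

```text
t: 10.75
eef_pos: [0.4249, -0.2703, 0.0947]
orientation: [2.684, 1.504, 0.042]
wrist_force: [5.5, -8.9, -0.5]
finger_gap: 0.0218
```

```bash
python3 st.py; python3 arc.py 0.04 6
```

```text
t 10.75 pos [ 0.4249 -0.2703  0.0947] clamp [-0.0758 -0.011 ] yaw 58.52691331453203 tz [ 0.0552 -0.0429 -0.9976] F [ 5.5442 -8.9373 -0.5194] gap 0.02182540019546421
drum -0.03034912494773012 r 0.07659756549920531
0 [ 1.9 -2.3 -0.2]
1 [ 2.  -2.2 -0.2]
2 [ 2.1 -2.1 -0.2]
3 [ 2.2 -2.1 -0.2]
4 [ 2.3 -2.  -0.2]
5 [ 2.3 -1.9 -0.1]
```

The force is rising to about 10 N with the estimated drum angle near 0. I press a little more to confirm the stop.

Call:
{"method": "carry_out", "body": {
  "moves": "0.015 0.003 -0.003 0 0; 0.015 0.003 -0.003 0 0"
}}

```text
t: 11.0
eef_pos: [0.4249, -0.2703, 0.0947]
orientation: [2.677, 1.49, 0.043]
wrist_force: [6.2, -9.6, -0.7]
finger_gap: 0.0224
```

```bash
python3 st.py; python3 arc.py 0.04 1
```

```text
t 11.0 pos [ 0.4249 -0.2703  0.0947] clamp [-0.0758 -0.011 ] yaw 58.17470840093786 tz [ 0.0621 -0.0543 -0.9966] F [ 6.1694 -9.6077 -0.7348] gap 0.022377728695872855
drum -0.030434615186884617 r 0.07659712117948524
0 [ 1.9 -2.3 -0.2]
```

The TCP didn't move at all under 11 N, so the crank is on its stop. I release gently and rise.

Call:
{"method": "carry_out", "body": {
  "moves": "0.015 0 0 0 0; 0.04 0 0 0 0; 0.055 0 0 0 0; 0.055 0 0 0 0; 0.055 0 0 0 0; 0.055 0 0 -0.015 0; 0.055 0 0 -0.02 0; 0.055 0 0 -0.03 0; 0.055 0 0 -0.04 0; 0.055 0 0 -0.03 0"
}}

```text
t: 12.25
eef_pos: [0.4087, -0.2583, 0.2265]
orientation: [2.695, 1.502, 0.022]
wrist_force: [0.1, -0.9, 0.0]
finger_gap: 0.0548
```

```bash
python3 st.py; python3 - <<'E'
from h import *
for n in ("side","top","wrist"):
    f=grab_frame(n); im=f["image"][:,:,::-1]
    if n=="side": im=cv2.resize(im[60:230,200:400],None,fx=4,fy=3.5)
    if n=="top": im=cv2.resize(im[120:265,345:475],None,fx=4,fy=4)
    cv2.imwrite(f"pics/{n}8.png",im)
E
```

```text
t 12.25 pos [ 0.4087 -0.2583  0.2265] clamp [-0.0892  0.0041] yaw 58.24150755799428 tz [ 0.0396 -0.042  -0.9983] F [ 0.1357 -0.9426  0.0044] gap 0.054788315876022335
```

View pics/top8.png

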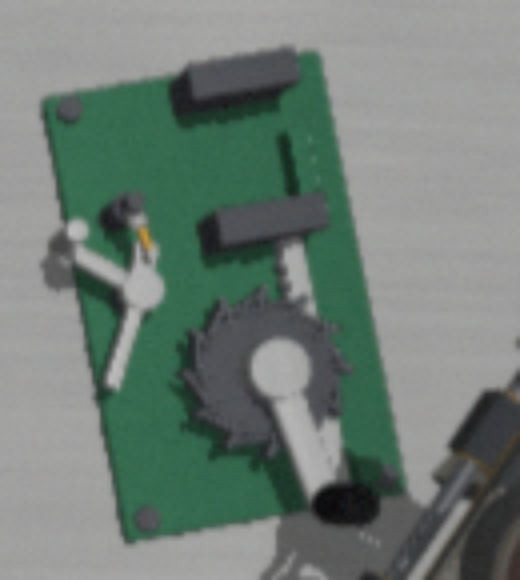

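View pics/wrist8.png

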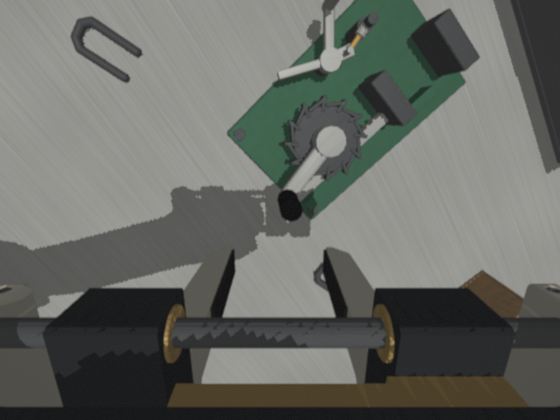

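View pics/side8.png

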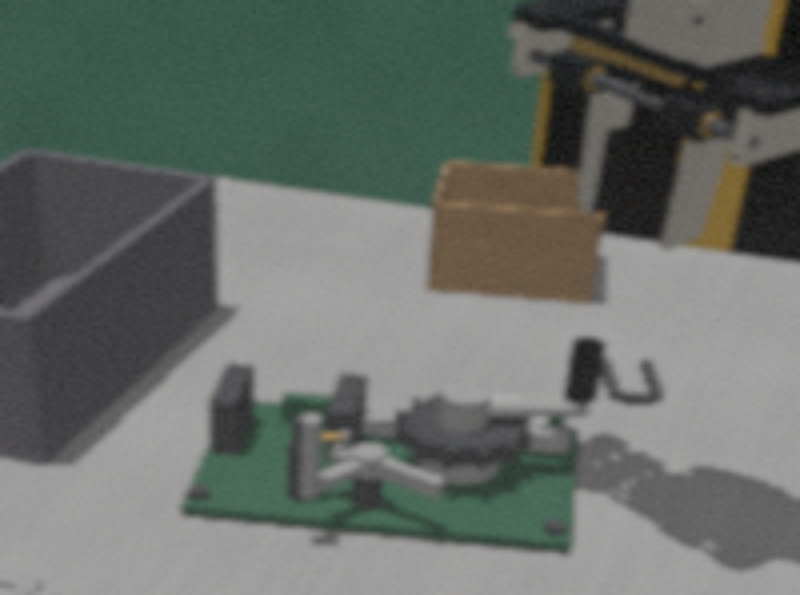

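The top view shows the pawl still off, with its nose at (112,385). The crank bar points back to the knob at about (345,503) and the moving jaw has moved back to open. I'll triangulate the knob for the drum angle.

```bash
python3 - <<'E'
from h import *
from st import *
T=grab_frame("top");S=grab_frame("side");W=grab_frame("wrist")
def blob(f,roi,t):
    g=cv2.cvtColor(f["image"],cv2.COLOR_RGB2GRAY); m=np.zeros(g.shape,np.uint8); x0,y0,x1,y1=roi
    m[y0:y1,x0:x1]=g[y0:y1,x0:x1]<t
    n,l,s,c=cv2.connectedComponentsWithStats(m); i=1+np.argmax(s[1:,4]); print(s[i],c[i]); return c[i]
a=blob(T,(420,236,444,255),45); b=blob(S,(338,153,353,178),50); w=blob(W,(270,180,310,228),45)
for n,(p,e) in {"TS":tri(T,a,S,b),"TW":tri(T,a,W,w),"SW":tri(S,b,W,w)}.items():
    c=C.T@(p[:2]-O); print(n,p,e,"drum",np.arctan2(c[1],c[0])%(2*np.pi)-3.316,"r",np.hypot(*c))
E
```

```text
[423 236  18  15 160] [431.725  244.8812]
[342 158   8  16  91] [345.7582 165.3077]
[282 191  25  31 575] [293.3461 206.0243]
TS [ 0.4281 -0.2718  0.0988] 0.0008476467570872334 drum 0.002874455582357438 r 0.07406236550767342
TW [ 0.4286 -0.2629  0.1224] 0.002327968916411454 drum -0.11111450862620043 r 0.07072832364461379
SW [ 0.4272 -0.2685  0.1007] 3.451065435343004e-05 drum -0.04246073808997686 r 0.0737915960815238
```

```bash
python3 - <<'E'
from workcell import order, observe
print(observe()["t"]); print(order.job_done())
E
```

```text
12.55
the job is handed in; nothing more can be done
None
```

The larger clamp is released: I flicked its pawl off first, then eased the drum back clockwise to its stop, and handed the job in at t ≈ 12.6 s. I pushed the pawl post with closed fingers until it snapped over, then gripped the knob and turned the crank at about 0.5 rad/s.

**Pawl:** after release, the top and side pictures show it still off, with its nose well clear of the wheel.

**Stop:** the crank did not move under about 11 N. The top and side cameras together put the knob at drum ≈ 0.00 rad, with its middle 99 mm above the bench. The moving jaw stands back towards the drum.

**After release:** the gripper is about 0.1 m above the knob and touching nothing. The arm never went near the smaller clamp.

**Disagreements:** the wrist camera placed things 3–4 mm off the fixed cameras. The side and wrist pair gave a drum angle of -0.04 rad. The top and wrist pair gave -0.11 rad and put the knob 22 mm too high; those two views are poorly placed for height, so I disregarded it. The tool also tilted by up to about 5° during the moves, which did no harm that I could see.

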